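# Put the buffer bottles away in the push-latch reagent case

## Robot

A 6-joint arm with a two-finger parallel gripper is mounted at the origin on a cart in front of the work surface, level with it; the furniture and walls round the work are solid. World frame = base frame: x ahead of the robot, y to its left, z up, the work surface at z = 0. Lengths are in m, angles in rad, forces in N, time in s.
With the tool pointing down it reaches from about 0.325 to 0.75 m from the base axis. Payload 7.6 kg.
Tool frame: the origin (TCP) lies midway between the tips of the shut fingers; the grasp point (between the pads) lies 19 mm behind it (grasp_offset is the distance from the TCP to the grasp point, in m); z points along the fingers, x is the direction in which the jaws open and shut, and the axes are right-handed (so a half turn about z gives the same grasp; the last joint's range is limited). The gripper opens to 85 mm and grips with 20 to 120 N. Pads are 22 mm wide; open, the fingers measure 114 mm over their backs; the gripper's body (76 mm by 85 mm) begins 54 mm behind the grasp point. The pads swing forward as they close: fully open they stand 13 mm farther back than shut.
Start: joints at [1.217, 0.052, 1.401, -0, 1.689, -0.07], TCP at [0.147, 0.504, 0.231] pointing down, gripper open.
Joint ranges: [-2.9, 2.9], [-0.91, 2.17], [0.12, 2.37], [-1.06, 4.2], [0.26, 2.73], [-2.93, 2.93]. Speed limits (rad/s): [2.57, 2.57, 3.01, 3.14, 3.14, 3.14].

## Interface

Orientations are given as a rotation vector (axis times angle).
In Python, from station import * gives the robot as it stands.
- The arm moves only by the shell command python3 -m handwheel 'ROWS' [FORCE]. ROWS is JSON, a list of rows, each a list of 5 numbers: the shift along the tool's x, y, z in units of 40 mm (1.0 is 40 mm), then the turn about the tool's z in units of 8 degrees (1.0 is 8 degrees), then the opening, from 0 (shut) to 1 (fully open). In form: [[x, y, z, yaw, fingers], ...]. A call has 1 to 5 rows; each row is the pose to reach, as a shift and turn from the pose commanded when the call began, along the tool's axes at that moment; what a row does not reach only later rows make up. A row lasts 1/10 s, in which the tool goes at most 50 mm and 8.59 degrees, less where a joint would pass 70% of its speed; a pose out of reach is approached as far as the arm can. A call with a gripper value outside its range is refused whole. The fingers move at their own pace and stop on an object; FORCE is the grip in N (left out, the last holds). Time passes only in rows, so rows that repeat a pose let the fingers close. It gives the time, the measured TCP pose, the force and the opening at its end, in the units of the state.
- get_state(): the state, without advancing time (a new reading comes with each control period).
- snapshot(name): name is "side" or "top"; returns the picture (400x640x3 uint8, red, green, blue); there is no depth.
- camera_info(name): a dict with "camera_matrix" (3x3 intrinsics, pixels), "k1" (the pictures are not rectified: a ray, as slopes to the right and down, at radius r is drawn at 1 + k1 r^2 times it, then the intrinsics apply), "position" and "rotation" of the camera in the world. Camera axes: x right, y down, z forward; pixel columns grow to the right and rows downward; lengths in m; the calibration is good to about 2 mm. A picture is of the moment at which its call begins. camera_info takes no time and is no camera call.
- job_done(): hands the job in, once; it reports no verdict.
The state is a dict: "clock": time; "joint_positions": joint angles; "qvel": joint speeds; "joint_torque": joint torques, N m; "position": TCP position; "orientation": TCP orientation; "ft_force": force on the tool from outside, world axes, zero at the start; "torque": the same for the moment, N m; "opening": opening from 0.0 (shut) to 1.0 (fully open).
Only numpy, scipy, OpenCV 4.12 (cv2) and the standard library are available. Lean on these libraries where they do the work, as an engineer would, in place of code of your own. Each camera call takes 0.05 s, during which the arm holds its last target. There are 200 camera calls.

## Task

Put the blue-capped and the red-capped buffer bottle away in the reagent case beside the white-capped one that is in it already: press the blue pad on the hood all the way down and let go so that the hood springs open, stand both bottles upright on the case's floor, then bring the hood down and press it home again so that it latches shut and stays shut by itself. Keep all three bottles upright, and leave the timer, the roll of labels and the marker where they are.

Things in the scene. Friction and masses are not known exactly. Their poses are not given: they have to be found in the camera images.
- case: White open-topped reagent case with hinged grey hood, fixed. Origin: centre of its underside, on the table; own +x points to its hinge side (away from the robot at yaw 0), y along the hinge. Outside 140 (x) x 208 (y) mm, walls 5 mm, rims 60 mm above the table. With the hood shut 152 x 220 mm and 105 mm high; the hollow hood leaves 100 mm inside height above the table
- case_floor (a point): On the inner floor, 8 mm above the table, 6 mm along the case's +x from its origin; axes as the case. Free inside, from the case's origin: x -65 to 65, y -99 to 99 mm, except a grey latch block in the middle of the front wall (x below -46, y within 20 mm, 56 mm high). A black latch tongue 26 mm wide hangs inside the hood's front, to 36 mm below the hinge line when shut
- hood_hinge (a point): Middle of the hinge line, 74 mm along the case's +x from its origin, 60 mm above the table; the line runs along the case's y. The hood has 5 mm walls, reaches 150 mm from this line to the front and 45 mm above it when shut, its skirts 13 mm below it. Wide open it stands behind the case and reaches 0.21 m above the table. The latched hood cannot be lifted
- hood (a joint): Hood angle in rad: 0 latched shut, -0.08 pressed down to its stop, 1.80 wide open (past upright). Push-push latch inside: from latched, press to the stop and let go: a spring swings the hood wide open in about 2 s as the hand moves clear. To relatch, swing it down, press to the stop and let go: it rises to 0 and holds. Latched, it cannot be pulled open; a further full press frees it again
- press_pad (a point): Middle of the blue ribbed pad (32 x 70 mm) on the hood's outer top face, the best place to press: 127 mm from the hinge line and 46 mm above it when shut; moves with the hood; z normal to that face. The stop is 10 mm below latched; getting there takes 3 to 4 N; a slow push stopped at 7 to 10 N reaches it. Too short a press leaves a latched hood latched and an open one unlatched
- hood_edge (a point): Middle of the outer front top edge of the hood, 150 mm from the hinge line; moves with the hood. Swinging the open hood down against its spring takes 1 to 5 N here; it can be pushed with a fingertip on its outer face, from behind
- blue_mid (a point): Centre (half-way up, 41 mm above its foot) of the white dropper bottle with the BLUE cap: 82 mm tall, body 27 mm in diameter up to 52 mm above the foot, narrower cap above; stands on the table. z up along the bottle
- red_mid (a point): The same for the bottle with the RED cap, same size
- white_mid (a point): The same for the bottle with the WHITE cap, same size, standing in the case from the start; it may stay where it stands
- timer_mid (a point): Centre of the white round wind-up timer with a red bar on top, 68 mm in diameter, 52 mm high, loose on the table; leave alone
- tape_mid (a point): Centre of the white roll of labels lying flat, 61 mm in diameter, 25 mm high, loose; leave alone
- marker: Slate-grey marker lying on the table behind the case, 129 x 14 x 15 mm, lying along its own y, origin at its middle on the table; loose; leave alone
There are look-alikes about, which are no part of the job. Leave any black, turquoise or yellow look-alike of the part that bears blue_mid alone.

How it is judged:
On the way, in this order (a step that is already met when the one before it is completed fails the run):
1. the latch is freed and the hood has sprung open (value of joint hood above 1.2 rad), for 0.1 s.
2. both bottles stand upright in the case and are let go (x of blue_mid in the frame of case_floor between -0.062 and 0.062 m and y of blue_mid in the frame of case_floor between -0.1 and 0.1 m and z of blue_mid in the frame of case_floor between 0.034 and 0.048 m and angle between each of blue_mid, red_mid's own z axis and vertical below 0.15 rad and x of red_mid in the frame of case_floor between -0.062 and 0.062 m and y of red_mid in the frame of case_floor between -0.1 and 0.1 m and z of red_mid in the frame of case_floor between 0.034 and 0.048 m and contact force between the fingers and anything else below 0.3 N), for 0.2 s.
3. the hood is pressed down again to its stop (value of joint hood below -0.045 rad).
At the end, for the whole second after the job is handed in: The hood is latched shut (within 0.02 rad of 0) with nothing holding it, and the blue-, red- and white-capped bottles all stand upright (within 0.15 rad) on the floor of the case, inside its walls (x of blue_mid in the frame of case_floor between -0.062 and 0.062 m and y of blue_mid in the frame of case_floor between -0.1 and 0.1 m and z of blue_mid in the frame of case_floor between 0.034 and 0.048 m and angle between each of blue_mid, red_mid, white_mid's own z axis and vertical below 0.15 rad and x of red_mid in the frame of case_floor between -0.062 and 0.062 m and y of red_mid in the frame of case_floor between -0.1 and 0.1 m and z of red_mid in the frame of case_floor between 0.034 and 0.048 m and x of white_mid in the frame of case_floor between -0.062 and 0.062 m and y of white_mid in the frame of case_floor between -0.1 and 0.1 m and z of white_mid in the frame of case_floor between 0.034 and 0.048 m and value of joint hood between -0.02 and 0.02 rad); the robot touches nothing.
It fails at once if a bottle is tipped over (more than 0.7 rad) (angle between any of blue_mid, red_mid, white_mid's own z axis and vertical above 0.7 rad).
It fails at once if the timer, the roll of labels or the marker is moved (more than 30 mm) (distance of any of timer_mid, tape_mid, marker from where it was at the start of the episode above 0.03 m).
It also fails if it takes over 67 s, if anything falls off the work surface, if the arm or the gripper's body presses on something with over 40 N, if the wrist force passes 120 N, or if a joint passes its speed limit or range.

## Working session

There is one attempt and no reset: what is moved stays moved. The work goes in short steps, Python scripts to look and compute and a shell command to move; the robot and the scene stay as the last step left them, time stands still between calls to the robot, and variables do not carry over. Pictures are saved under pics/ and viewed, about 8 in all and at most 12, crops included, and the job is handed in when it is done.

```bash
mkdir -p pics; ls; python3 - <<'E'
from station import *
import cv2
print(get_state())
for n in("side","top"):
    print(n,camera_info(n)); cv2.imwrite(f"pics/{n}0.png",cv2.cvtColor(snapshot(n),cv2.COLOR_RGB2BGR))
E
```

```text
pics
{'clock': 0.0, 'joint_positions': array([ 1.21669841e+00,  5.28580242e-02,  1.40173884e+00, -2.13087565e-05,
        1.68855149e+00, -7.03099245e-02]), 'qvel': array([ 0.00012165,  0.00030751, -0.00047309,  0.00049092, -0.00012047,
       -0.00029832]), 'joint_torque': array([ 1.29011542e-04, -3.81669188e+01, -3.60187197e+01, -1.33428091e-05,
        6.22261228e-03, -2.27480712e-05]), 'position': array([0.14688437, 0.50373038, 0.23045416]), 'orientation': array([ 2.51258101e+00,  1.88444288e+00, -2.03452703e-03]), 'ft_force': array([-0.36341497, -0.99102361,  0.27592573]), 'torque': array([-0.05109338, -0.05229966, -0.02388999]), 'opening': 1.0028824724034888}
side {'camera_matrix': array([[380.29574066,   0.        , 314.57168261],
       [  0.        , 380.29574066, 194.37138796],
       [  0.        ,   0.        ,   1.        ]]), 'k1': -0.06912472760668886, 'position': array([ 0.26864079, -0.85357356,  0.47326936]), 'rotation': array([-1.94892782,  0.38756671, -0.23097485])}
top {'camera_matrix': array([[429.97175775,   0.        , 317.0634319 ],
       [  0.        , 429.97175775, 195.60694582],
       [  0.        ,   0.        ,   1.        ]]), 'k1': -0.04689806673496727, 'position': array([ 0.34702994, -0.03522049,  1.1851549 ]), 'rotation': array([-2.15030836,  2.06265378, -0.21191309])}
```

View pics/top0.png

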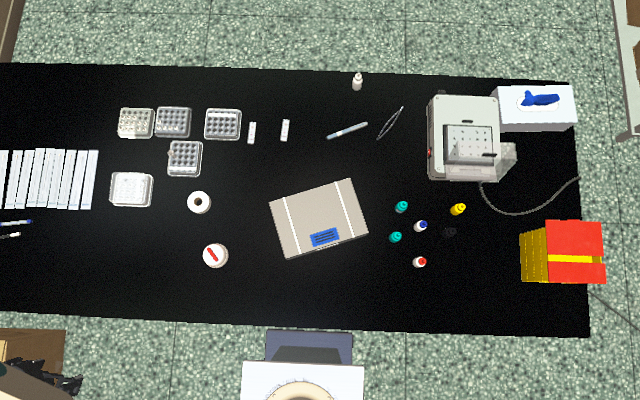

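View pics/side0.png

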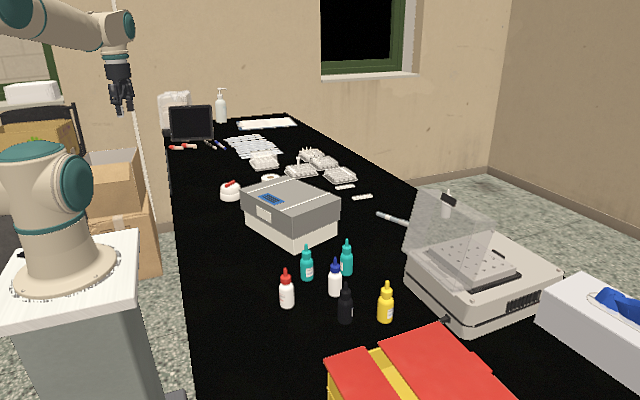

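The top view shows the case at about (319,218) with its blue pad at (324,237). Caps: teal (401,207) and (396,237), blue (421,226), red (419,262), yellow (458,209), black (450,232). The timer is at (215,255), the labels at (199,202) and the marker at (347,130). I'll enlarge the bottles and the case to confirm.

```bash
cat > h.py <<'E'
import numpy as np, cv2
from scipy.spatial.transform import Rotation as R
from station import *
def cam(n):
    c=camera_info(n); return c["camera_matrix"],c["k1"],np.array(c["position"]),R.from_rotvec(c["rotation"]).as_matrix()
def ray(n,uv):
    K,k,p,M=cam(n); d=cv2.undistortPoints(np.array([[uv]],float),K,np.array([k,0,0,0,0.]))[0,0]
    return p,M@np.array([d[0],d[1],1])
def at(n,uv,z):
    p,d=ray(n,uv); return p+d*(z-p[2])/d[2]
def proj(n,X):
    K,k,p,M=cam(n); q=M.T@(np.array(X)-p)
    return cv2.projectPoints(q.reshape(1,1,3),np.zeros(3),np.zeros(3),K,np.array([k,0,0,0,0.]))[0][0,0]
def tri(a,b):
    p,d=ray("top",a);q,e=ray("side",b)
    s=np.linalg.lstsq(np.c_[d,-e],q-p,rcond=None)[0]
    A,B=p+d*s[0],q+e*s[1]; return (A+B)/2,np.linalg.norm(A-B)
def save(n,f,box=None,s=1):
    im=cv2.cvtColor(snapshot(n),cv2.COLOR_RGB2BGR)
    if box: x,y,w,h=box; im=im[y:y+h,x:x+w]
    cv2.imwrite(f,cv2.resize(im,None,fx=s,fy=s,interpolation=cv2.INTER_CUBIC))
def togo(target,yaw_deg=None):
    "rows units from current tool pose to world target TCP; tool axes"
    s=get_state(); M=R.from_rotvec(s["orientation"]).as_matrix()
    u=M.T@(np.array(target)-s["position"])/.04
    print("units",u.round(2),"toolx",np.degrees(np.arctan2(M[1,0],M[0,0])).round(1),"z",M[:,2].round(3),"pos",s["position"].round(4),"t",round(s["clock"],2))
E
python3 - <<'E'
from h import *
a=cv2.imread("pics/top0.png")[170:280,260:480]; a=cv2.resize(a,None,fx=3.6,fy=3.6,interpolation=cv2.INTER_CUBIC)
cv2.imwrite("pics/c1.png",a)
a=cv2.imread("pics/side0.png")[165:330,225:415]; cv2.imwrite("pics/c2.png",cv2.resize(a,None,fx=3.6,fy=3.6,interpolation=cv2.INTER_CUBIC))
for n,uv in dict(blue=(421,226),red=(419,262),teal1=(401,207),teal2=(396,237),yel=(458,209),blk=(450,232)).items(): print(n,at("top",uv,.08).round(3))
for n,uv in dict(timer=(215,255),tape=(199,202)).items(): print(n,at("top",uv,.04).round(3))
E
```

```text
blue [ 0.512 -0.293  0.08 ]
red [ 0.419 -0.287  0.08 ]
teal1 [ 0.56  -0.241  0.08 ]
teal2 [ 0.481 -0.228  0.08 ]
yel [ 0.561 -0.391  0.08 ]
blk [ 0.5   -0.368  0.08 ]
timer [0.418 0.245 0.04 ]
tape [0.559 0.301 0.04 ]
```

View pics/c1.png

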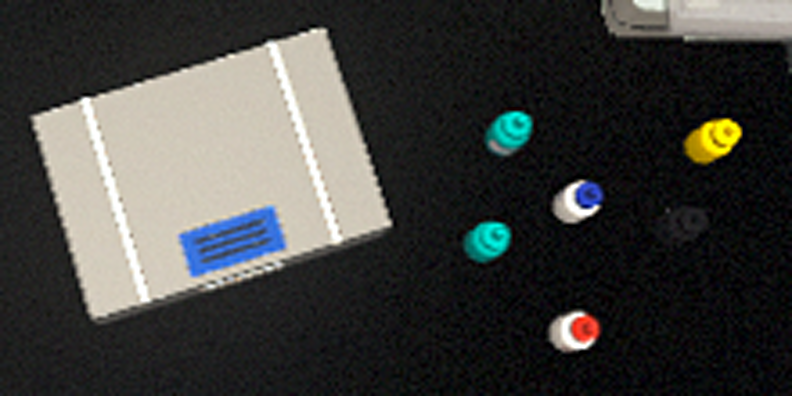

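View pics/c2.png

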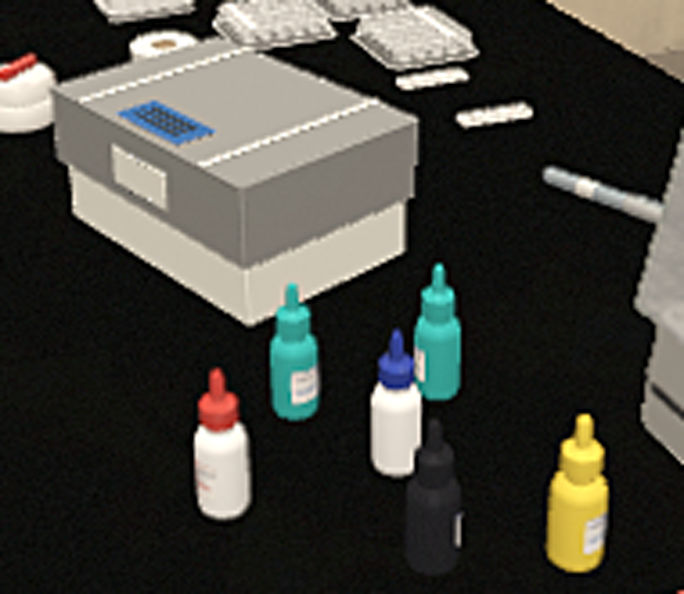

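```bash
python3 - <<'E'
from h import *
t=lambda u,v:(260+u/3.6,170+v/3.6); s=lambda u,v:(225+u/3.6,165+v/3.6)
C=[at("top",t(*p),.105)[:2] for p in[(96,321),(32,117),(325,29),(392,226)]] # FL,BL,BR,FR
C=np.array(C); print(C.round(3))
print("sides",[np.linalg.norm(C[i]-C[(i+1)%4]).round(3) for i in range(4)])
v=(C[1]-C[0])+(C[2]-C[3]); yaw=np.arctan2(v[1],v[0]); w=(C[0]-C[3])+(C[1]-C[2]); print("yaw",np.degrees(yaw),np.degrees(np.arctan2(w[1],w[0]))-90,"ctr hood",C.mean(0))
P=np.mean([at("top",t(*p),.106) for p in[(180,234),(274,207),(285,250),(192,276)]],0); print("pad",P)
for n,a,b in(("blue",(592,193),(396,335)),("red",(588,327),(216,374))):
    print(n,at("top",t(*a),.082).round(3),tri(t(*a),s(*b)))
for n,a,b in(("sideFR",(392,226),(244,188)),("BR",(325,29),(416,120))): print(n,tri(t(*a),s(*b)))
togo([*P[:2],.2])
E
```

```text
[[ 0.411  0.048]
 [ 0.553  0.102]
 [ 0.626 -0.105]
 [ 0.486 -0.155]]
sides [np.float64(0.152), np.float64(0.219), np.float64(0.149), np.float64(0.217)]
yaw 20.280187669188624 19.80213882846732 ctr hood [ 0.51927624 -0.02730937]
pad [ 0.4703062  -0.04413244  0.106     ]
blue [ 0.519 -0.301  0.082] (array([ 0.52129258, -0.30283073,  0.07954602]), np.float64(0.004780480589300081))
red [ 0.423 -0.298  0.082] (array([ 0.42468937, -0.2989686 ,  0.07924024]), np.float64(0.0037268694894569245))
sideFR (array([ 0.48868981, -0.15596146,  0.10385134]), np.float64(0.005189110716890785))
BR (array([ 0.62805415, -0.10503038,  0.10250819]), np.float64(0.0020366577421629018))
units [-10.88  11.6    0.78] toolx 73.7 z [-0.    -0.001 -1.   ] pos [0.1469 0.5038 0.2306] t 0.1
```

```bash
python3 -m handwheel '[[-0.85,0.9,0,1,0],[-1.7,1.8,0,2,0],[-2.55,2.7,0,3,0],[-3.4,3.6,0,4,0],[-4.2,4.5,0,5,0]]'; python3 -c "
from h import *
togo([.4693,-.0456,.125])"
```

```text
clock: 0.6
position: [0.2731, 0.2905, 0.231]
orientation: [3.009, 0.904, -0.0]
ft_force: [1.5, 0.9, -0.3]
opening: 0.148
units [-0.54  9.71  2.65] toolx 33.4 z [-0. -0. -1.] pos [0.2731 0.2905 0.231 ] t 0.6
```

```bash
python3 -m handwheel '[[-0.06,1.2,0.2,0.4,0],[-0.15,2.4,0.4,0.8,0],[-0.23,3.6,0.8,1.2,0],[-0.3,4.8,1.2,1.6,0],[-0.34,6,1.6,1.67,0]]'; python3 -c "
from h import *
togo([.4693,-.0456,.125])"
```

```text
clock: 1.1
position: [0.3942, 0.0849, 0.1673]
orientation: [-3.092, -0.553, -0.001]
ft_force: [1.0, 0.9, 0.7]
opening: 0.002
units [0.63 3.71 1.06] toolx 20.3 z [ 0.001  0.    -1.   ] pos [0.3942 0.0849 0.1673] t 1.1
```

```bash
python3 -m handwheel '[[0.2,1.2,0.2,0,0],[0.4,2.4,0.5,0,0],[0.6,3.5,0.8,0,0],[0.63,3.71,1.0,0,0],[0.63,3.71,1.4,0,0]]'; python3 -m handwheel '[[0,0,0.1,0,0],[0,0,0.15,0,0],[0,0,0.2,0,0]]'; python3 -c "
from h import *
togo([.4693,-.0456,.096])"
```

```text
clock: 1.6
position: [0.4697, -0.045, 0.1117]
orientation: [3.093, 0.552, 0.001]
ft_force: [-0.8, 0.9, -0.3]
opening: 0.002
clock: 1.9
position: [0.4691, -0.043, 0.1046]
orientation: [3.092, 0.557, 0.001]
ft_force: [-2.4, -0.7, 3.3]
opening: -0.001
units [-0.02  0.06  0.22] toolx 20.4 z [ 0.001 -0.    -1.   ] pos [ 0.4691 -0.043   0.1046] t 1.9
```

```bash
python3 -m handwheel '[[0,0,0.05,0,0],[0,0,0.1,0,0],[0,0,0.15,0,0]]';  python3 -m handwheel '[[0,0,0.03,0,0],[0,0,0.06,0,0]]'
```

```text
clock: 2.2
position: [0.4691, -0.0434, 0.0983]
orientation: [3.092, 0.556, 0.001]
ft_force: [-2.4, -0.2, 2.6]
opening: 0.001
clock: 2.4
position: [0.469, -0.0435, 0.0955]
orientation: [-3.092, -0.556, 0.0]
ft_force: [-2.4, -0.0, 2.5]
opening: 0.003
```

```bash
python3 -m handwheel '[[0,0,0.04,0,0],[0,0,0.08,0,0]]';  python3 -m handwheel '[[0,0,0.02,0,0],[0,0,0.04,0,0]]'
```

```text
clock: 2.6
position: [0.4694, -0.0435, 0.0945]
orientation: [3.092, 0.556, 0.002]
ft_force: [-13.1, 0.6, 26.4]
opening: 0.004
clock: 2.8
position: [0.4695, -0.0435, 0.0944]
orientation: [3.092, 0.556, 0.002]
ft_force: [-17.3, 1.6, 33.7]
opening: -0.0
```

```bash
python3 -m handwheel '[[0,0,-0.3,0,0],[-0.2,0,-1.1,0,0],[-1,0.4,-1.8,0,0],[-2,1.2,-2.4,0,0],[-2.6,2.2,-3,0,0.55]]'; python3 -c "
from h import *
togo([.5205,-.302,.17])"
```

```text
clock: 3.3
position: [0.4028, -0.1551, 0.2076]
orientation: [3.091, 0.559, 0.002]
ft_force: [1.6, -0.2, -0.7]
opening: 0.151
units [1.47 4.47 0.94] toolx 20.5 z [ 0.001  0.    -1.   ] pos [ 0.4028 -0.1551  0.2076] t 3.3
```

```bash
python3 -m handwheel '[[0.1,1.2,0,0,0.55],[0.3,2.4,0.2,0,0.55],[0.6,3.5,0.4,0,0.55],[1.1,4.3,0.6,0,0.55],[1.47,4.47,0.9,0,0.55]]';python3 -m handwheel '[[0,0,0,0,0.55],[0,0,0,0,0.55]]'; python3 - <<'E'
from h import *
togo([.5205,-.302,.021])
t=snapshot("top"); s=snapshot("side")
a=cv2.resize(t[120:280,260:480],None,fx=2.4,fy=2.4,interpolation=2); b=cv2.resize(s[120:330,225:415],None,fx=1.4,fy=1.4,interpolation=2)
im=np.zeros((384,800,3),np.uint8); im[:384,:528]=a; im[:294,530:796]=b
cv2.imwrite("pics/d1.png",im[:,:,::-1])
E
```

```text
clock: 3.8
position: [0.5226, -0.3045, 0.1694]
orientation: [3.092, 0.552, 0.001]
ft_force: [0.1, 0.6, 0.5]
opening: 0.557
clock: 4.0
position: [0.5211, -0.3015, 0.1701]
orientation: [-3.091, -0.556, 0.001]
ft_force: [-0.4, -0.6, 0.1]
opening: 0.551
units [-0.02  0.01  3.73] toolx 20.4 z [-0.001  0.001 -1.   ] pos [ 0.5211 -0.3015  0.1701] t 4.0
```

View pics/d1.png

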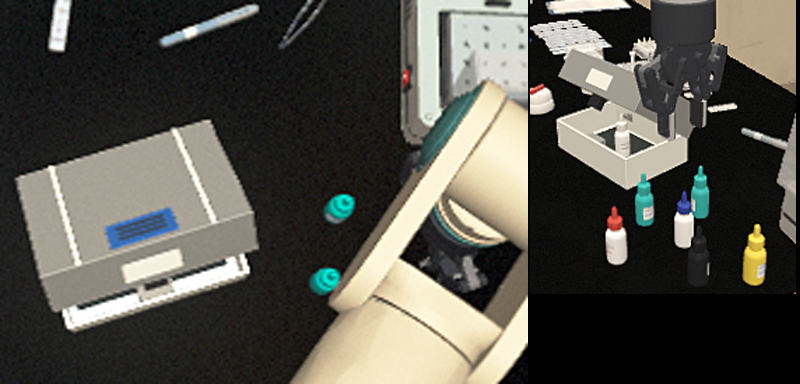

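The hood is springing open. The white-capped bottle stands in the case's rear half, at about (623,135) in the side inset. The fingers are above the blue bottle at (683,220).

```bash
python3 -m handwheel '[[-0.02,0,0.9,0,0.55],[-0.02,0.01,1.9,0,0.55],[-0.02,0.01,2.9,0,0.55],[-0.02,0.01,3.6,0,0.55],[-0.02,0.01,3.7,0,0.55]]' 40;python3 -m handwheel '[[0,0,0,0,0],[0,0,0,0,0],[0,0,0,0,0],[0,0,0,0,0]]'; python3 - <<'E'
from h import *
s=snapshot("side");togo([.52,-.03,.2])
cv2.imwrite("pics/d2.png",cv2.resize(s[100:320,225:415],None,fx=2.7,fy=2.7,interpolation=2)[:,:,::-1])
E
```

```text
clock: 4.6
position: [0.5185, -0.301, 0.0196]
orientation: [-3.088, -0.555, 0.007]
ft_force: [-1.1, 0.7, -0.7]
opening: 0.55
clock: 5.0
position: [0.5218, -0.3031, 0.025]
orientation: [3.089, 0.555, 0.004]
ft_force: [0.0, 0.2, 4.7]
opening: 0.299
units [ 2.35 -6.4  -4.39] toolx 20.4 z [ 0.003 -0.002 -1.   ] pos [ 0.5217 -0.3031  0.025 ] t 5.05
```

View pics/d2.png

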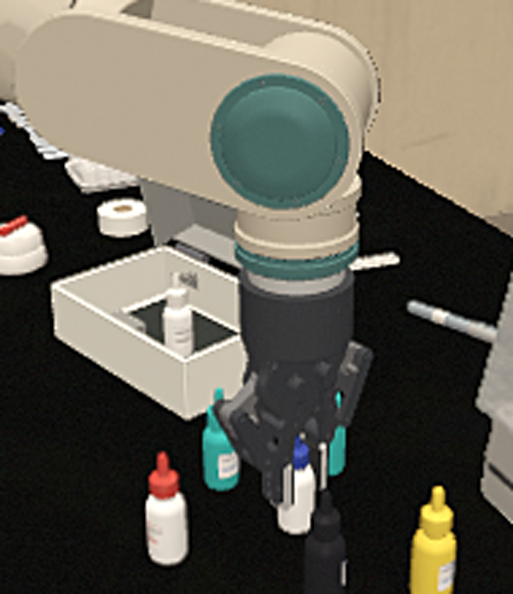

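```bash
python3 -m handwheel '[[0,0,-0.6,0,0],[0,0,-1.5,0,0],[0,0,-2.5,0,0],[0,0,-3.1,0,0],[0,0,-3.2,0,0]]'; python3 - <<'E'
from h import *
y=np.radians(20);O=np.array([.519,-.0275]);Rm=np.array([[np.cos(y),np.sin(y)],[-np.sin(y),np.cos(y)]])
w=at("side",(225+178/2.7,100+282/2.7),.088)
print("white",w,Rm@(w[:2]-O))
for c in[(-15,-65),(-20,-60),(-20,-40),(-20,60),(15,0)]: print(c,O+Rm.T@(np.array(c)/1000))
togo([.52,-.03,.2])
E
```

```text
clock: 5.55
position: [0.5221, -0.3034, 0.1554]
orientation: [3.087, 0.555, 0.009]
ft_force: [-0.4, -0.5, -0.1]
opening: 0.302
white [ 0.51891454 -0.05958767  0.088     ] [-0.01105494 -0.03012332]
(-15, -65) [ 0.52713592 -0.09371032]
(-20, -60) [ 0.52072736 -0.09072196]
(-20, -40) [ 0.51388695 -0.07192811]
(-20, 60) [0.47968494 0.02204115]
(15, 0) [ 0.53309539 -0.0223697 ]
units [ 2.34 -6.42 -1.14] toolx 20.4 z [ 0.006 -0.004 -1.   ] pos [ 0.5221 -0.3034  0.1554] t 5.55
```

```bash
python3 -m handwheel '[[0.2,-0.6,0,0,0],[0.5,-1.7,0,0,0],[0.7,-2.8,0,0,0],[1,-4,0,0,0],[1.3,-5.1,0,0,0]]'; python3 -m handwheel '[[0.3,-1.1,0,0,0],[0.6,-2.1,0,0,0],[0.79,-2.9,0,0,0],[0.79,-3,0,0,0],[0.79,-3,0,0,0]]';python3 - <<'E'
from h import *
togo([.4874,.0302,.035]); togo([.4874,.0302,.155])
t=snapshot("top"); s=snapshot("side")
a=cv2.resize(t[130:280,240:420],None,fx=2.4,fy=2.4,interpolation=2); b=cv2.resize(s[90:260,220:360],None,fx=2.5,fy=2.5,interpolation=2)
im=np.zeros((430,790,3),np.uint8); im[:360,:432]=a; im[:425,436:786]=b
cv2.imwrite("pics/d3.png",im[:,:,::-1])
E
```

```text
clock: 6.05
position: [0.4971, -0.0911, 0.1492]
orientation: [-3.091, -0.555, 0.003]
ft_force: [-0.0, 0.1, -1.0]
opening: 0.3
clock: 6.55
position: [0.4856, 0.0309, 0.1497]
orientation: [-3.091, -0.559, 0.003]
ft_force: [-0.9, 0.4, -0.7]
opening: 0.298
units [0.04 0.03 2.87] toolx 20.5 z [-0.002 -0.    -1.   ] pos [0.4856 0.0309 0.1497] t 6.55
units [ 0.03  0.03 -0.13] toolx 20.5 z [-0.002 -0.    -1.   ] pos [0.4856 0.0309 0.1497] t 6.55
```

View pics/d3.png

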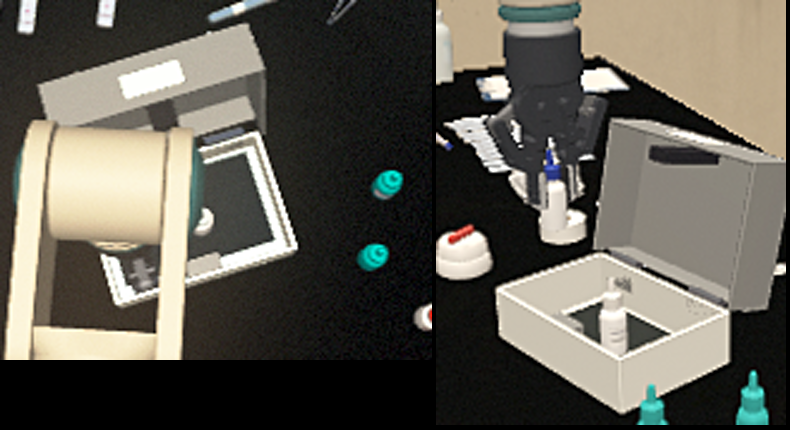

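The blue bottle hangs upright over the case's left part, the hood stands wide open, and the white bottle is in the middle of the case, right of centre. Next I lower it.

```bash
python3 -m handwheel '[[0,0,0.7,0,0],[0,0,1.5,0,0],[0,0,2.2,0,0],[0,0,2.7,0,0],[0,0,2.8,0,0]]'; python3 -m handwheel '[[0,0,0.07,0,0],[0,0,0.14,0,0]]';python3 -m handwheel '[[0,0,0.05,0,0],[0,0,0.05,0,0]]'
```

```text
clock: 7.15
position: [0.4845, 0.0291, 0.0358]
orientation: [-3.092, -0.553, 0.008]
ft_force: [-0.4, -0.3, -0.8]
opening: 0.301
clock: 7.35
position: [0.4872, 0.0299, 0.0342]
orientation: [3.092, 0.554, 0.003]
ft_force: [0.5, -1.3, -0.3]
opening: 0.295
clock: 7.55
position: [0.4872, 0.0301, 0.033]
orientation: [3.091, 0.556, 0.004]
ft_force: [-2.1, -0.4, 4.9]
opening: 0.3
```

```bash
python3 -m handwheel '[[0,0,-0.02,0,0.4],[0,0,-0.02,0,0.55],[0,0,-0.02,0,0.55]]'; python3 -m handwheel '[[0,0,-0.5,0,0.55],[0,0,-1.4,0,0.55],[0,0,-2.4,0,0.55],[0,0,-3.2,0,0.55],[0,0,-3.4,0,0.55]]'; python3 - <<'E'
from h import *
togo([.424,-.2985,.17])
s=snapshot("side")
cv2.imwrite("pics/d4.png",cv2.resize(s[120:320,220:420],None,fx=3,fy=3,interpolation=2)[:,:,::-1])
E
```

```text
clock: 7.85
position: [0.4864, 0.0304, 0.0322]
orientation: [-3.092, -0.556, -0.001]
ft_force: [-0.6, 0.2, 0.2]
opening: 0.549
clock: 8.35
position: [0.4879, 0.0304, 0.1724]
orientation: [3.091, 0.556, 0.011]
ft_force: [-0.6, 0.4, 1.1]
opening: 0.549
units [-4.36  7.15  0.05] toolx 20.4 z [ 0.007  0.    -1.   ] pos [0.4879 0.0304 0.1724] t 8.35
```

View pics/d4.png

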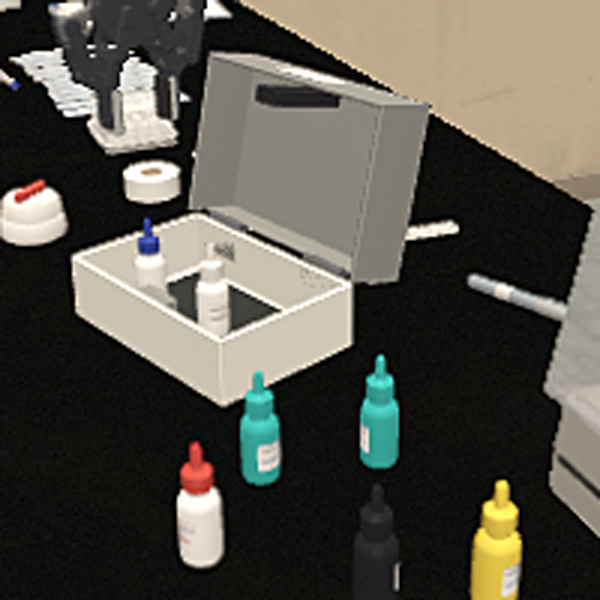

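Blue stands upright at (150,265) in the crop, beside white at (212,285). Now for red.

```bash
python3 -m handwheel '[[-0.6,1,0,0,0.55],[-1.2,2,0,0,0.55],[-1.8,3,0,0,0.55],[-2.4,4,0,0,0.55],[-3,5,0,0,0.55]]';python3 -m handwheel '[[-0.6,1,0,0,0.55],[-1.2,1.9,0,0,0.55],[-1.36,2.15,0,0,0.55],[-1.36,2.15,0,0,0.55],[-1.36,2.15,0,0,0.55]]'; python3 - <<'E'
from h import *
togo([.424,-.2985,.022])
y=np.radians(20);O=np.array([.519,-.0275]);Rm=np.array([[np.cos(y),np.sin(y)],[-np.sin(y),np.cos(y)]])
for n,p in dict(white=(211,245),blue=(148,221)).items():
    w=at("side",(220+p[0]/3,120+p[1]/3),.090);print(n,w,Rm@(w[:2]-O))
E
```

```text
clock: 8.9
position: [0.4422, -0.2003, 0.1662]
orientation: [-3.09, -0.556, 0.003]
ft_force: [0.8, -1.0, -0.3]
opening: 0.553
clock: 9.4
position: [0.4224, -0.2973, 0.1669]
orientation: [-3.09, -0.556, 0.001]
ft_force: [0.0, -1.0, -0.0]
opening: 0.552
units [0.03 0.05 3.62] toolx 20.4 z [-0.001  0.002 -1.   ] pos [ 0.4224 -0.2973  0.1669] t 9.4
white [ 0.52142015 -0.04788423  0.09      ] [-0.00469762 -0.01998265]
blue [0.48779155 0.02096801 0.09      ] [-0.01274931  0.05621895]
```

```bash
python3 -m handwheel '[[0.03,0.03,0.9,0,0.55],[0.03,0.03,1.9,0,0.55],[0.03,0.03,2.9,0,0.55],[0.03,0.03,3.55,0,0.55],[0.03,0.03,3.6,0,0.55]]' 40;python3 -m handwheel '[[0,0,0,0,0],[0,0,0,0,0],[0,0,0,0,0],[0,0,0,0,0]]'; python3 - <<'E'
from h import *
togo([.424,-.2985,.15])
t=snapshot("top"); s=snapshot("side")
a=cv2.resize(t[130:280,250:440],None,fx=2.5,fy=2.5,interpolation=2); b=cv2.resize(s[150:330,220:350],None,fx=2.3,fy=2.3,interpolation=2)
im=np.zeros((420,790,3),np.uint8); im[:375,:475]=a; im[:414,480:779]=b
cv2.imwrite("pics/d5.png",im[:,:,::-1])
E
```

```text
clock: 9.9
position: [0.4224, -0.2956, 0.0199]
orientation: [-3.085, -0.558, 0.008]
ft_force: [-0.4, -0.2, 0.5]
opening: 0.548
clock: 10.3
position: [0.4248, -0.2996, 0.0255]
orientation: [3.09, 0.556, 0.003]
ft_force: [0.5, 1.0, 3.1]
opening: 0.299
units [-0.   -0.03 -3.11] toolx 20.4 z [ 0.002 -0.002 -1.   ] pos [ 0.4248 -0.2996  0.0255] t 10.3
```

View pics/d5.png

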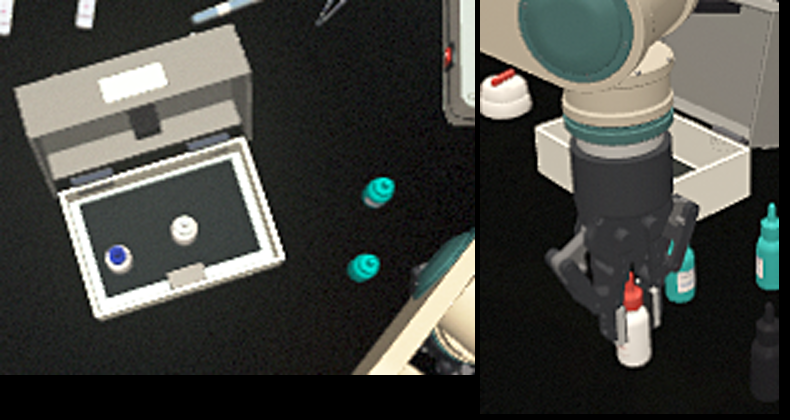

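Red is gripped. In the case, blue is at (118,256) and white at (184,228) in the top crop, 72 mm apart, so the free space lies right of white at case y ≈ -54.

```bash
python3 -m handwheel '[[0,0,-0.6,0,0],[0,0,-1.5,0,0],[0,0,-2.5,0,0],[0,0,-3.1,0,0],[0,0,-3.2,0,0]]'; python3 -m handwheel '[[0.5,-0.5,0,0,0],[1.3,-1.3,0,0,0],[2.1,-2.1,0,0,0],[2.9,-2.8,0,0,0],[3.6,-3.5,0,0,0]]';python3 -m handwheel '[[0.5,-0.45,0,0,0],[0.77,-0.7,0,0,0],[0.77,-0.7,0,0,0],[0.77,-0.7,0,0,0]]'; python3 - <<'E'
from h import *
togo([.530,-.081,.036])
y=np.radians(20);O=np.array([.519,-.0275]);Rm=np.array([[np.cos(y),np.sin(y)],[-np.sin(y),np.cos(y)]])
for n,p in dict(white=(184,228),blue=(118,255)).items():
    w=at("top",(250+p[0]/2.5,130+p[1]/2.5),.090);print(n,w,Rm@(w[:2]-O))
E
```

```text
clock: 10.9
position: [0.4251, -0.3002, 0.1558]
orientation: [3.087, 0.555, 0.007]
ft_force: [0.2, -0.8, -0.0]
opening: 0.298
clock: 11.4
position: [0.5101, -0.1159, 0.1502]
orientation: [-3.091, -0.556, 0.003]
ft_force: [1.1, -1.2, -0.1]
opening: 0.299
clock: 11.8
position: [0.5287, -0.0816, 0.1512]
orientation: [-3.092, -0.555, 0.002]
ft_force: [-0.5, -0.1, 0.1]
opening: 0.302
units [ 0.04 -0.    2.88] toolx 20.4 z [-0.001 -0.    -1.   ] pos [ 0.5287 -0.0816  0.1512] t 11.8
white [ 0.51306787 -0.03993282  0.09      ] [-0.00982666 -0.00965412]
blue [0.48236638 0.02648898 0.09      ] [-0.01595902  0.06326248]
```

```bash
python3 -m handwheel '[[0,0,0.7,0,0],[0,0,1.5,0,0],[0,0,2.2,0,0],[0,0,2.7,0,0],[0,0,2.8,0,0]]'; python3 -m handwheel '[[0,0,0.07,0,0],[0,0,0.14,0,0]]';python3 -m handwheel '[[0,0,0.05,0,0],[0,0,0.05,0,0]]'
```

```text
clock: 12.3
position: [0.527, -0.0819, 0.037]
orientation: [-3.091, -0.552, 0.008]
ft_force: [-0.9, -0.3, -0.5]
opening: 0.303
clock: 12.5
position: [0.53, -0.0816, 0.0356]
orientation: [3.091, 0.554, 0.003]
ft_force: [-0.4, -0.3, -0.2]
opening: 0.297
clock: 12.7
position: [0.53, -0.0811, 0.0335]
orientation: [3.091, 0.556, 0.003]
ft_force: [-0.1, -0.8, 1.7]
opening: 0.299
```

```bash
python3 -m handwheel '[[0,0,0,0,0.4],[0,0,0,0,0.55],[0,0,0,0,0.55]]'; python3 -m handwheel '[[0,0,-0.5,0,0.55],[0,0,-1.4,0,0.55],[0,0,-2.4,0,0.55],[0,0,-3.5,0,0.55],[0,0,-4.5,0,0.4]]'; python3 -m handwheel '[[0,0,-0.5,1,0],[0,0,-1,2,0],[0,0,-1.4,3,0],[0,0,-1.4,4,0],[0,0,-1.4,5,0]]'; python3 -m handwheel '[[0,0,0,1,0],[0,0,0,2,0],[0,0,0,3,0],[0,0,0,4,0],[0,0,0,5,0]]';python3 -m handwheel '[[0,0,0,1,0],[0,0,0,1.25,0],[0,0,0,1.25,0]]';python3 - <<'E'
from h import *
togo([.6975,.0375,.26])
t=snapshot("top"); s=snapshot("side")
a=cv2.resize(t[110:280,250:410],None,fx=2.5,fy=2.5,interpolation=2); b=cv2.resize(s[90:260,220:370],None,fx=2.5,fy=2.5,interpolation=2)
im=np.zeros((430,790,3),np.uint8); im[:425,:400]=a; im[:425,405:780]=b
cv2.imwrite("pics/d6.png",im[:,:,::-1])
E
```

```text
clock: 13.0
position: [0.5293, -0.0807, 0.0324]
orientation: [-3.092, -0.556, -0.0]
ft_force: [0.6, 0.8, -0.4]
opening: 0.551
clock: 13.5
position: [0.5291, -0.0807, 0.2145]
orientation: [3.092, 0.556, 0.001]
ft_force: [0.5, 0.0, 0.6]
opening: 0.406
clock: 14.0
position: [0.5294, -0.0808, 0.269]
orientation: [-3.094, 0.544, -0.002]
ft_force: [0.0, -0.4, 0.0]
opening: -0.0
clock: 14.5
position: [0.5292, -0.0807, 0.2682]
orientation: [-2.721, 1.569, 0.0]
ft_force: [-0.1, 0.0, 0.3]
opening: -0.002
clock: 14.8
position: [0.5292, -0.0807, 0.2683]
orientation: [-2.579, 1.793, 0.0]
ft_force: [-0.1, -0.0, -0.1]
opening: 0.002
units [-1.31 -4.97  0.21] toolx -69.6 z [-0.  0. -1.] pos [ 0.5292 -0.0807  0.2683] t 14.8
```

View pics/d6.png

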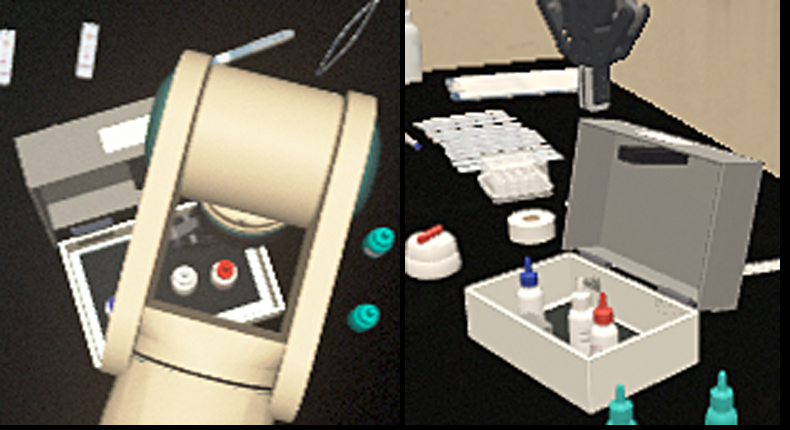

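Blue, white and red all stand upright in the case, and the hood is wide open. I go over it to behind it.

```bash
python3 -m handwheel '[[-0.3,-1,0,0,0],[-0.6,-2.1,0,0,0],[-0.9,-3.2,0,0,0],[-1.1,-4.3,0,0,0],[-1.3,-5,0,0,0]]'; python3 -m handwheel '[[0,0,0,0,0],[0,0,0.7,0,0],[0,0,1.5,0,0],[0,0,2.3,0,0],[0,0,2.6,0,0]]';python3 - <<'E'
from h import *
togo([.6975,.0375,.165])
y=np.radians(20)
for th in np.radians([95,85,75,65,55,45,35,25,15,8,2]):
    r=128; n=6  # fingertip half thickness standoff
    x=74-r*np.cos(th)+(45+0)*np.sin(th)+8*np.sin(th); z=60+r*np.sin(th)+45*np.cos(th)
    print(np.degrees(th).round(),"case x",x.round(),"z",z.round(), "rel190",((190-x)/40).round(2))
E
```

```text
clock: 15.4
position: [0.7001, 0.0394, 0.2671]
orientation: [2.581, -1.79, -0.002]
ft_force: [-0.3, -0.5, -0.2]
opening: 0.001
clock: 15.9
position: [0.6968, 0.0371, 0.1603]
orientation: [2.577, -1.791, -0.008]
ft_force: [0.5, 1.2, -1.1]
opening: -0.002
units [-0.   -0.02 -0.12] toolx -69.6 z [-0.006 -0.    -1.   ] pos [0.6968 0.0371 0.1603] t 15.9
95.0 case x 138.0 z 184.0 rel190 1.3
85.0 case x 116.0 z 191.0 rel190 1.86
75.0 case x 92.0 z 195.0 rel190 2.45
65.0 case x 68.0 z 195.0 rel190 3.05
55.0 case x 44.0 z 191.0 rel190 3.65
45.0 case x 21.0 z 182.0 rel190 4.23
35.0 case x -0.0 z 170.0 rel190 4.76
25.0 case x -20.0 z 155.0 rel190 5.24
15.0 case x -36.0 z 137.0 rel190 5.65
8.0 case x -45.0 z 122.0 rel190 5.88
2.0 case x -52.0 z 109.0 rel190 6.05
```

```bash
python3 -m handwheel '[[0,0.4,-0.2,0,0],[0,0.8,-0.4,0,0],[0,1.2,-0.55,0,0],[0,1.55,-0.65,0,0],[0,1.86,-0.75,0,0]]'; python3 -m handwheel '[[0,0.3,-0.05,0,0],[0,0.6,-0.1,0,0],[0,0.9,-0.1,0,0],[0,1.2,-0.1,0,0]]'; python3 - <<'E'
from h import *
t=snapshot("top"); s=snapshot("side")
a=cv2.resize(t[110:280,250:410],None,fx=2.5,fy=2.5,interpolation=2); b=cv2.resize(s[90:260,220:370],None,fx=2.5,fy=2.5,interpolation=2)
im=np.zeros((430,790,3),np.uint8); im[:425,:400]=a; im[:425,405:780]=b
cv2.imwrite("pics/d7.png",im[:,:,::-1])
togo([.5,0,.165])
E
```

```text
clock: 16.4
position: [0.6287, 0.0114, 0.1965]
orientation: [-2.578, 1.792, -0.004]
ft_force: [1.5, 0.3, -2.0]
opening: -0.001
clock: 16.8
position: [0.5838, -0.0053, 0.2002]
orientation: [-2.578, 1.792, -0.004]
ft_force: [2.7, 0.3, 0.2]
opening: 0.0
units [-0.86  1.91  0.88] toolx -69.6 z [ 0.002 -0.    -1.   ] pos [ 0.5834 -0.0056  0.2002] t 16.9
```

View pics/d7.png

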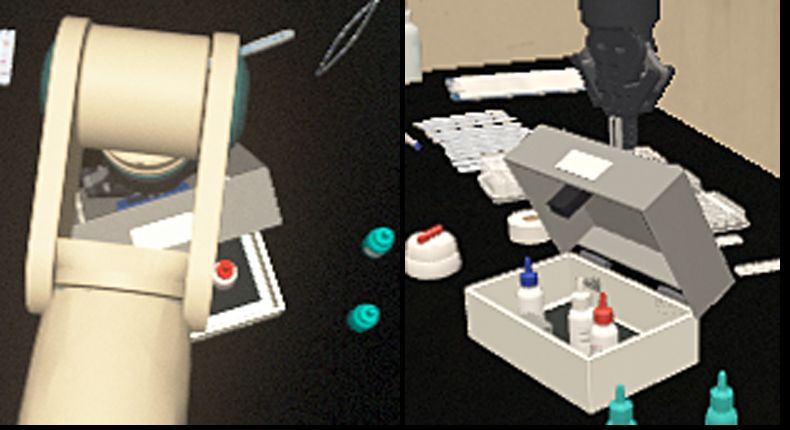

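The hood is pushed down to about 60° by the fingertip on its outer face, and all the bottles still stand. I continue along the arc.

```bash
python3 -m handwheel '[[0,0.3,0.05,0,0],[0,0.6,0.1,0,0],[0,0.9,0.2,0,0],[0,1.17,0.3,0,0],[0,1.45,0.45,0,0]]'; python3 -m handwheel '[[0,0.25,0.15,0,0],[0,0.5,0.32,0,0],[0,0.73,0.5,0,0],[0,0.94,0.72,0,0],[0,1.14,0.95,0,0]]'; python3 -m handwheel '[[0,0.1,0.15,0,0],[0,0.2,0.35,0,0],[0,0.25,0.45,0,0]]';python3 -c "
from h import *
togo([.4693,-.0456,.106])"
```

```text
clock: 17.4
position: [0.5302, -0.0252, 0.1817]
orientation: [-2.578, 1.792, -0.004]
ft_force: [1.7, 0.7, 0.4]
opening: -0.002
clock: 17.9
position: [0.4876, -0.0412, 0.1436]
orientation: [-2.578, 1.792, -0.004]
ft_force: [1.7, 0.5, 1.4]
opening: -0.003
clock: 18.2
position: [0.4773, -0.0448, 0.124]
orientation: [2.579, -1.793, 0.0]
ft_force: [-0.9, -0.9, 3.1]
opening: 0.0
units [-0.05  0.19  0.45] toolx -69.6 z [-0. -0. -1.] pos [ 0.4773 -0.0448  0.124 ] t 18.2
```

```bash
python3 -m handwheel '[[0,0.07,0.12,0,0],[0,0.14,0.24,0,0],[0,0.18,0.36,0,0],[0,0.18,0.44,0,0]]'; python3 -m handwheel '[[0,0,0.06,0,0],[0,0,0.12,0,0],[0,0,0.16,0,0]]';python3 -m handwheel '[[0,0,0.03,0,0],[0,0,0.06,0,0]]'
```

```text
clock: 18.6
position: [0.4702, -0.0472, 0.1062]
orientation: [2.579, -1.793, -0.001]
ft_force: [-1.9, -0.9, 2.6]
opening: -0.001
clock: 18.9
position: [0.4706, -0.0471, 0.1001]
orientation: [2.579, -1.793, -0.001]
ft_force: [-2.4, -0.7, 2.9]
opening: -0.003
clock: 19.1
position: [0.4707, -0.0471, 0.098]
orientation: [-2.579, 1.793, -0.0]
ft_force: [-1.5, 0.3, 3.0]
opening: -0.001
```

```bash
python3 -m handwheel '[[0,0,0.04,0,0],[0,0,0.08,0,0],[0,0,0.08,0,0]]'; python3 -m handwheel '[[0,0,0.02,0,0],[0,0,0.04,0,0]]'
```

```text
clock: 19.4
position: [0.4707, -0.0471, 0.0951]
orientation: [-2.579, 1.793, -0.0]
ft_force: [-2.9, -0.3, 5.5]
opening: 0.001
clock: 19.6
position: [0.4708, -0.0472, 0.0948]
orientation: [-2.579, 1.793, -0.001]
ft_force: [-10.8, 0.3, 19.1]
opening: -0.002
```

At the stop: 19 N with no further travel. I let go slowly, move clear and look.

```bash
python3 -m handwheel '[[0,0,-0.1,0,0],[0,0,-0.25,0,0],[0,0,-0.5,0,0],[0,0,-1,0,0],[0,0,-1.6,0,0]]'; python3 -m handwheel '[[0,0.5,-0.5,0,0],[0,1,-1,0,0],[-1,1.2,-1.2,0,0],[-2,1.2,-1.4,0,0],[-3,1.2,-1.6,0,0]]'; python3 -m handwheel '[[-1,0,0,0,0],[-2,0,0,0,0],[-3,0,0,0,0],[-3,0,0,0,0],[-3,0,0,0,0]]'; python3 - <<'E'
from h import *
t=snapshot("top"); s=snapshot("side")
a=cv2.resize(t[110:280,250:440],None,fx=2.1,fy=2.1,interpolation=2); b=cv2.resize(s[90:260,220:370],None,fx=2.5,fy=2.5,interpolation=2)
im=np.zeros((430,790,3),np.uint8); im[:357,:399]=a; im[:425,405:780]=b
cv2.imwrite("pics/d8.png",im[:,:,::-1])
print(get_state()["ft_force"])
E
```

```text
clock: 20.1
position: [0.4702, -0.0469, 0.1574]
orientation: [2.579, -1.793, -0.003]
ft_force: [0.2, -0.6, 0.7]
opening: 0.0
clock: 20.6
position: [0.3831, 0.0495, 0.2221]
orientation: [-2.577, 1.795, -0.001]
ft_force: [0.3, 0.4, 0.8]
opening: 0.001
clock: 21.1
position: [0.3418, 0.1616, 0.2215]
orientation: [-2.581, 1.79, -0.001]
ft_force: [0.6, -1.2, -0.6]
opening: -0.002
[-0.8842359  -0.48685417 -0.7429276 ]
```

View pics/d8.png

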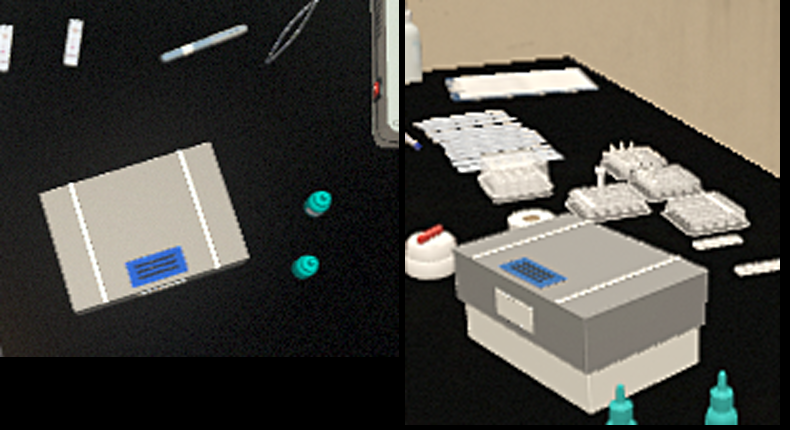

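The hood stayed shut 1.5 s after I let go and looks as it did at the start. The arm is clear, so I hand in.

```bash
python3 -c "
from station import *
print(job_done())"
```

```text
the job is handed in; nothing more can be done
None
```

The blue- and red-capped bottles are in the case beside the white one, and the hood is shut over them. I pressed the pad to its stop and it sprang open. After placing both bottles I swung the hood down from behind and pressed it to its stop again. I handed the job in at about 21 s of the 67 s allowed; it reports no verdict.

- **Bottles:** all three stood upright on the floor in the pictures taken after placing red and again with the hood at about 60°. I could not see them once the hood was shut.
- **Hood:** the last pictures, about 1.5 s after letting go, show it shut and looking as it did at the start. The arm was clear and its force reading was at noise level.
- **Timer, labels and marker:** I never touched them, and they look unmoved in the pictures. I did not measure their positions again.
- **Harder press than advised:** the fingertip reached about 34 N (vertical) at the stop when opening and 19 N when closing, against the 7 to 10 N suggested. Both are within the limits.
- **Measurements that disagreed:** the side camera put the white bottle up to 20 mm away from the top camera's estimate, so I used the top view to choose where to put red.

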